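# Draw out the tray of shoe lasts with the pull hook

### The job

Draw out the tray of shoe lasts with the snap hook: take the hook from its low wooden holder and clip it onto the upright blue bar of the tray's pull eye while the tray is still in, pressing the red sprung gate against the bar until the bar passes and the gate snaps shut. Then pull the tray by the hook towards the robot until it is fully out at its stop, and leave the hook clipped on, gate shut, lying flat. Touch the tray and its runners only with the hook, and leave the other things on the bench where they are.

Things in the scene. Friction and masses are not known exactly. Their poses are not given: they have to be found in the camera images.
- hook_handle (a point): Centre of the orange handle (84 long, 26 wide, 26 high) of the snap hook. The hook lies flat, 200 mm long: x runs from handle to nose, y to its gate side, z up; all undersides 13 mm below this point. From x +42 on: steel bow, 16 high. At the start the whole handle is inside the holder and only the bow sticks out, so it must first be drawn out by the bow. About 0.22 kg.
- hook_crown (a point): Middle of the crown (end bar) of the same hook, 8 above its underside; same axes; x +152, y -15 from the handle centre. The crown is 12 thick along x, 16 high, reaches y -37 to +39 from here; can be pinched along x with one finger inside the bow: behind it the bow is open 88 mm along x, and from here to y -25 (spine, 12 thick) and y +20 (lip).
- hook_entry (a point): Where a bar should meet the red gate: x +113, y +16 from the handle centre, same axes. Gate: 70 long, 7 thick, pivot at x +54, y +30, tip when shut at x +122, y +13 from the handle centre. The slanting gate and the fixed lip (tip at x +127, y +11) form a shallow V facing +y. Press the bar in along -y, within 5 mm of this x: nearer the pivot it jams, nearer the crown it meets the lip.
- hook_inside (a point): Where the bar's axis is when it has just passed the gate: x +113, y -30 from the handle centre, same axes (46 mm in -y from hook_entry). From here the bar has 6 mm to the spine, and 29 mm along +x until it bears on the inside of the crown.
- gate (a joint): Opening angle of the hook's gate, rad: 0 shut, grows as it swings into the bow, stop at 0.65. Sprung shut: a bar pressing near its tip needs about 2 N to start it and 4 to 5 N to pass, at about 0.5 rad.
- holder_mouth (a point): Middle of the mouth of the dark wooden holder, 19 above the bench; x points out of the mouth, the way the hook is drawn out (90 mm or more to clear it). A fixed sleeve with a roof, 104 long, 52 wide, 45 high; slot 36 wide and 38 high, the bench its floor.
- eye (a point): Point on the axis of the upright blue bar (8 diameter) of the tray's pull eye, 28 above the bench. x points from the bar to the tray (away from the robot), z up. A rigid closed loop: from the bar's top (54 high) a round arm 8 thick and from its bottom a flat foot, 8 wide, top 5 above the bench, run 65 mm in +x to the tray's front. A hook held flat fits between them with its underside 6 to 30 above the bench.
- rack: Fixed aluminium runners of the tray, origin on the bench under the eye bar when the tray is fully in, axes as eye. Runners 30 high start 65 behind the bar at y +-108 to +-120. The tray between them (it counts as part of this) is 208 wide, 51 high, its front 65 behind the bar, lasts in it up to 100 high.
- tray (a joint): How far the tray is drawn out, m: 0 in, 0.10 fully out at its stop; slides in the -x direction of eye with about 3 N friction and stays where left.
- last_a: Bystander: green shoe last, 210 long, 76 wide, 88 high; origin at its underside's centre.
- last_b: Bystander: green shoe last, 210 long, 76 wide, 88 high; origin at its underside's centre.
- last_c: Bystander: wooden shoe last, 200 long, 72 wide, 84 high; origin at its underside's centre.
- mallet: Bystander: hammer, 240 long, lying; origin at its underside's centre.
- brush: Bystander: flat brush, about 200 long, lying; origin at its underside's centre.
- tin: Bystander: amber jar, 64 diameter, 75 high; origin at its underside's centre.
- pegcup: Bystander: white cup, 72 diameter, 80 high; origin at its underside's centre.
Mind the look-alikes: they are no part of the job. There is more than one size of the part that bears hook_handle; the job needs the larger. What is shaped like the part that bears holder_mouth but yellow is not meant.

How it is judged (in metres and radians):
On the way, in this order (a step that is already met when the one before it is completed fails the run):
1. the hook is right out of its holder (horizontal distance between hook_handle and holder_mouth above 0.055 m), for 0.1 s.
2. the hook is clipped on the eye bar, its gate shut, with the tray still in (x of eye in the frame of hook_handle between 0.06 and 0.146 m and y of eye in the frame of hook_handle between -0.042 and 0.012 m and z of eye in the frame of hook_handle between -0.03 and 0.035 m and value of joint gate below 0.08 rad and value of joint tray below 0.05 m), for 0.1 s.
At the end, for the whole second after the job is handed in: The tray is drawn out to its stop (at least 85 of its 100 mm); the eye bar is inside the bow of the hook with the gate shut (under 0.08 rad); the hook lies flat on the bench or the eye's foot (tilt under 0.2 rad, handle centre under 30 mm high), released, the tray at rest (value of joint tray above 0.085 m and x of eye in the frame of hook_handle between 0.06 and 0.15 m and y of eye in the frame of hook_handle between -0.042 and 0.012 m and value of joint gate below 0.08 rad and angle between hook_handle's own z axis and vertical below 0.2 rad and height (world z) of hook_handle below 0.03 m and velocity of joint tray below 0.01 m/s); the robot touches nothing.
It fails at once if the robot itself touches the tray or its runners (contact force between any of the fingers, the arm and rack above 1 N).
It fails at once if another thing on the bench is moved by more than 30 mm (distance of any of last_a, last_b, last_c, tin, pegcup, mallet, brush from where it was at the start of the episode above 0.03 m).
It also fails if it takes over 61 s, if anything falls off the work surface, if the arm or the gripper's body presses on something with over 40 N, if the wrist force passes 120 N, or if a joint passes its speed limit or range.

### The arm

A 6-joint arm with a two-finger parallel gripper is mounted at the origin on the work surface. World frame = base frame: x ahead of the robot, y to its left, z up, the work surface at z = 0. Lengths are in mm, angles in rad, forces in N, time in s.
With the tool pointing down it reaches from about 275 to 750 mm from the base axis. Payload 10.2 kg.
Tool frame: the origin (TCP) lies at the very end of the fingers, on their centre line; the grasp point (between the pads) lies 19 mm behind it (ctrl.tcp_to_grasp is the distance from the TCP to the grasp point, in mm); z points along the fingers, x is the direction in which the jaws open and shut, and the axes are right-handed (so a half turn about z gives the same grasp; the last joint's range is limited). The gripper opens to 85 mm and grips with 20 to 120 N. Pads are 22 mm wide; open, the fingers measure 114 mm over their backs; the gripper's body (76 mm by 85 mm) begins 54 mm behind the grasp point. The pads swing forward as they close: fully open they stand 13 mm farther back than shut.
Start: joints at [-1.434, 0.313, 1.498, -0, 1.331, -0.223], TCP at [184.833, -491.394, 206.594] pointing down, gripper open.
Joint ranges: [-2.94, 2.94], [-0.97, 2.17], [0.19, 2.56], [-1.23, 4.37], [0.02, 3.11], [-2.88, 2.88]. Speed limits (rad/s): [2.39, 2.39, 3.01, 3.14, 3.14, 3.14].

### API

Orientations are given as a unit quaternion [w, x, y, z].
In Python, from rig import monitor, vision, order, ctrl gives the robot as it stands. The module is installed in compiled form; this text tells all that it offers.
- The arm moves only by the shell command python3 -m pendant 'ROWS' [FORCE]. ROWS is JSON, a list that holds one entry, the list of rows, each a list of 5 numbers: the closure, from -1 (fully open) to 1 (shut), then the shift along the world's x, y, z in m, then the turn about the world's z in degrees. In form: [[[fingers, dx, dy, dz, spin], ...]]. A call has 1 to 20 rows; each row is the pose to reach, as a shift and turn from the pose commanded when the call began; what a row does not reach only later rows make up. A row lasts 1/10 s, in which the tool goes at most 50 mm and 8.59 degrees, less where a joint would pass 70% of its speed; a pose out of reach is approached as far as the arm can. A call with a gripper value outside its range is refused whole. The fingers move at their own pace and stop on an object; FORCE is the grip in N (left out, the last holds). Time passes only in rows, so rows that repeat a pose let the fingers close. It gives the time, the measured TCP pose, the force and the opening at its end, in the units of the state.
- monitor.sense(): the state, without advancing time (a new reading comes with each control period).
- vision.capture(name): name is "scene" or "side" or "wrist"; returns (picture, depth): 384x512x3 uint8, red, green, blue; 384x512 float32, mm along the optical axis (not along the pixel's ray), 0 where there is no reading.
- vision.camera_info(name): a dict with "fov_y" (degrees; the focal length in pixels is half the picture's height over the tangent of half this angle, whatever the lens; pixels are square), "cx", "cy" (the principal point, pixels), "R" (3x3) and "t" (3): a world point X has camera coordinates R X + t; the wrist camera has in their place "hand_eye" (4x4, takes a point from camera to tool coordinates, whose origin is the TCP and whose axes are the tool frame's). Camera axes: x right, y down, z forward; pixel columns grow to the right and rows downward; lengths in mm; the calibration is good to about 2 mm. A picture is of the moment at which its call begins: read the wrist's pose just before it. camera_info takes no time and is no camera call.
- order.finish_job(): hands the job in, once; it reports no verdict.
The state is a dict: "time_s": time; "joints": joint angles; "dq": joint speeds; "tau": joint torques, N m; "eef_pos": TCP position; "ee_rot": TCP orientation; "force": force on the tool from outside, world axes, zero at the start; "wrist_torque": the same for the moment, N m; "grip_width": opening from 0.0 (shut) to 1.0 (fully open).
Only numpy, scipy, OpenCV 4.12 (cv2) and the standard library are available. Lean on these libraries where they do the work, as an engineer would, in place of code of your own. Each camera call takes 0.05 s, during which the arm holds its last target.

## Working session

There is one attempt and no reset: what is moved stays moved. The work goes in short steps, Python scripts to look and compute and a shell command to move; the robot and the scene stay as the last step left them, time stands still between calls to the robot, and variables do not carry over. Pictures are saved under pics/ and viewed, and the job is handed in when it is done.

```bash
mkdir -p pics; cat > h.py <<'E'
import numpy as np, cv2
from rig import monitor, vision, order, ctrl
from scipy.spatial.transform import Rotation as Rn
def snap(n,f):
    s=monitor.sense()
    p,d=vision.capture(n)
    np.savez('pics/'+f+'.npz',p=p,d=d,pos=s['eef_pos'],rot=s['ee_rot'])
    cv2.imwrite('pics/'+f+'.png',p[:,:,::-1]); return p,d
def crop(f,u0,v0,u1,v1,k,o):
    p=np.load('pics/'+f+'.npz')['p'][v0:v1,u0:u1,::-1]
    cv2.imwrite('pics/'+o+'.png',cv2.resize(p,None,fx=k,fy=k,interpolation=cv2.INTER_CUBIC))
def world(n,f,u,v,z=None):
    """from depth, or ray with plane z"""
    c=vision.camera_info(n); D=np.load('pics/'+f+'.npz')
    fl=192/np.tan(np.radians(c['fov_y'])/2)
    ray=np.array([(u-c['cx'])/fl,(v-c['cy'])/fl,1])
    if n=='wrist':
        H=np.array(c['hand_eye']); q=D['rot']; R=Rn.from_quat([q[1],q[2],q[3],q[0]]).as_matrix()
        A=R@H[:3,:3]; o=R@H[:3,3]+D['pos']
    else:
        A=np.array(c['R']).T; o=-A@np.array(c['t'])
    if z is None: return o+A@ray*D['d'][int(round(v)),int(round(u))]
    w=A@ray; return o+w*(z-o[2])/w[2]
E
python3 - <<'E'
from h import *
s=monitor.sense();print(s)
for n in('scene','side','wrist'):
    snap(n,n+'0'); c=vision.camera_info(n);print(n,c)
E
```

```text
{'time_s': 0.0, 'joints': array([-1.43438766e+00,  3.13460350e-01,  1.49841090e+00, -2.38049099e-06,
        1.33100399e+00, -2.23367408e-01]), 'dq': array([ 9.66473333e-04,  1.05223864e-03, -4.39181578e-04,  8.81624246e-04,
       -5.22430189e-05, -1.60538063e-03]), 'tau': array([-2.26519842e-04, -4.12260711e+01, -2.59742045e+01, -1.76653671e-04,
        4.09892833e-03,  2.85000823e-05]), 'eef_pos': array([ 184.79907273, -491.10248058,  206.03965825]), 'ee_rot': array([-4.71961564e-04,  8.22211843e-01, -5.69181231e-01, -4.34174867e-04]), 'force': array([ 0.7335219 , -0.509896  ,  0.70551369]), 'wrist_torque': array([ 0.03945592, -0.01660818,  0.0126819 ]), 'grip_width': 1.0005601920519387}
scene {'fov_y': 54.917721133417395, 'cx': 254.52964327238112, 'cy': 193.18272386164568, 'R': array([[ 0.43298324,  0.9013945 , -0.00366967],
       [ 0.66330524, -0.32136888, -0.67583149],
       [-0.6103701 ,  0.2901896 , -0.73704704]]), 't': array([-215.53513548, -359.71107838, 1434.4454641 ])}
side {'fov_y': 57.66384555865277, 'cx': 253.7724794369659, 'cy': 196.29993859219184, 'R': array([[-0.75480172, -0.65564112,  0.02022595],
       [-0.39319558,  0.42755214, -0.81400025],
       [ 0.52504438, -0.62236154, -0.58051228]]), 't': array([405.95370391, 278.69176406, 841.15692045])}
wrist {'fov_y': 71.10031341392452, 'cx': 254.70089968050058, 'cy': 190.95775311965122, 'hand_eye': array([[ 9.99998701e-01, -3.15595731e-05,  1.61163877e-03,
         9.57073163e-02],
       [-4.65087887e-04,  9.51639815e-01,  3.07215635e-01,
        -7.87060169e+01],
       [-1.54339522e-03, -3.07215986e-01,  9.51638564e-01,
        -1.67213388e+02],
       [ 0.00000000e+00,  0.00000000e+00,  0.00000000e+00,
         1.00000000e+00]])}
```

View pics/scene0.png

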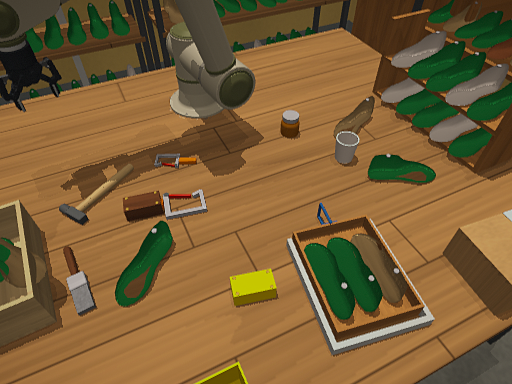

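View pics/side0.png

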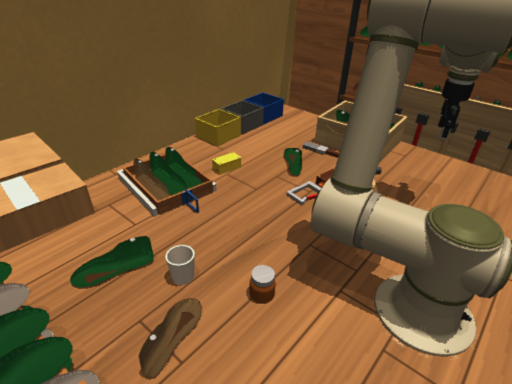

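View pics/wrist0.png

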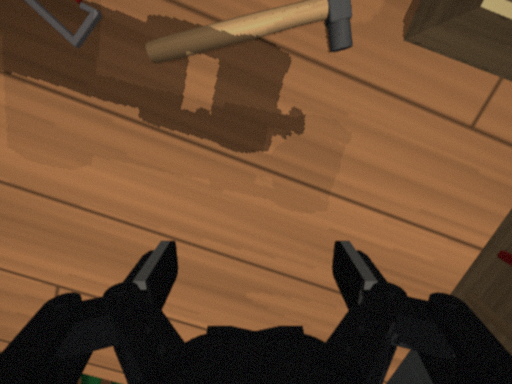

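The hook sits in the dark holder near scene (145,205) with its bow out to (205,200). The small look-alike is at (175,160) and the blue eye at (322,213). I'll zoom in on these.

```bash
python3 - <<'E'
from h import *
crop('scene0',110,170,220,230,7,'c1'); crop('scene0',290,190,370,250,9,'c2'); crop('side0',250,150,390,220,5,'c3')
for n,f,l in(('scene','scene0',[(322,206,54),(327,222,54)]),):
    for u,v,z in l: print(u,v,world(n,f,u,v,z), world(n,f,u,v))
E
```

```text
322 206 [700.37586038 105.0156966   54.        ] [704.44110301 101.4674879   60.08765527]
327 222 [752.40418111  86.9505056   54.        ] [718.69462676 118.39845514  -2.25116973]
```

View pics/c1.png

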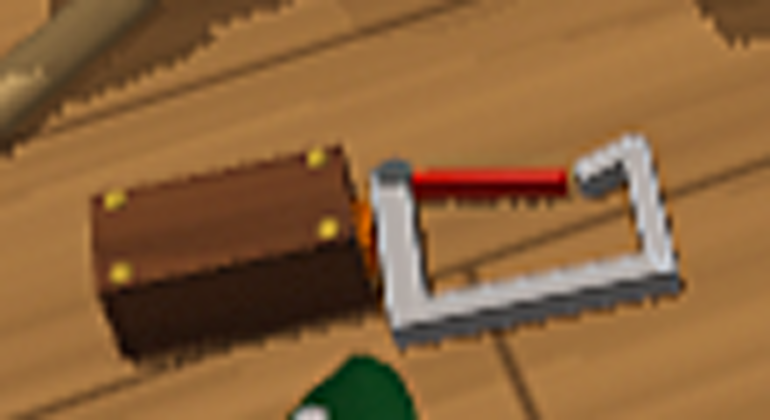

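View pics/c2.png

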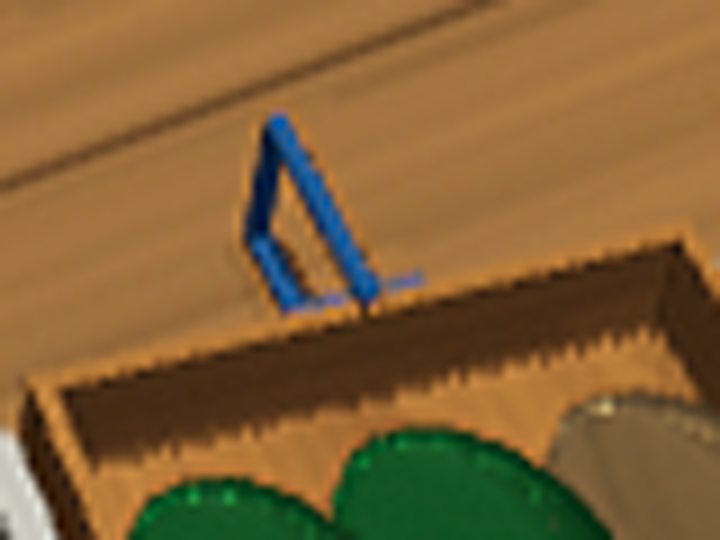

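View pics/c3.png

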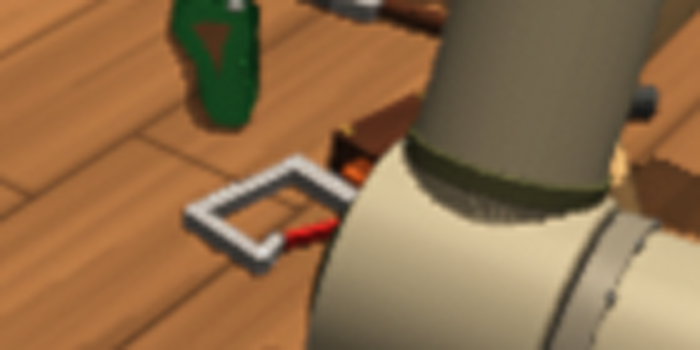

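```bash
python3 - <<'E'
from h import *
W=lambda u,v,z,c=None: world('scene','scene0',u,v,z).round(1)
c1=lambda x,y,z:W(110+x/7,170+y/7,z)
print('crown lip corner',c1(638,138,16),'crown spine corner',c1(678,268,16),'spine back corner',c1(398,325,16),'pivot',c1(393,165,18))
print('roof',[c1(*p,45) for p in((92,200),(342,148),(370,250),(105,293))],'bolts',[c1(*p,46) for p in((114,200),(316,157),(328,228),(120,272))])
c2=lambda x,y,z:W(290+x/9,190+y/9,z)
print('bar top',c2(276,122,52),'bar bot',c2(254,236,5),'arm end',c2(370,292,52),'foot end',c2(292,305,5))
print('tray front corners',c2(32,378,51),c2(680,240,51))
c=vision.camera_info('side')
S=lambda x,y,z:world('side','side0',250+x/5,150+y/5,z).round(1)
print('side crown spine',S(188,210,16),'back spine',S(295,158,16),'lip corner',S(262,262,16))
E
```

```text
crown lip corner [ 465.8 -159.6   16. ] crown spine corner [ 540.6 -169.9   16. ] spine back corner [ 520.  -280.2   16. ] pivot [ 437.6 -257.5   18. ]
roof [array([ 429.8, -373.7,   45. ]), array([ 445.6, -276.1,   45. ]), array([ 503.6, -281.3,   45. ]), array([ 480.3, -379.6,   45. ])] bolts [array([ 434.6, -365.7,   46. ]), array([ 446.9, -287.1,   46. ]), array([ 486.2, -293. ,   46. ]), array([ 473.2, -371.9,   46. ])]
bar top [690.  107.7  52. ] bar bot [695.  103.5   5. ] arm end [757.1  96.9  52. ] foot end [723.1  99.4   5. ]
tray front corners [740.7  -6.   51. ] [779.9 190.1  51. ]
side crown spine [ 529.4 -169.6   16. ] back spine [ 511.5 -276.4   16. ] lip corner [ 456.4 -153.9   16. ]
```

```bash
python3 - <<'E'
from h import *
print('mallet handle end scene',world('scene','scene0',130,168,12),'wrist',world('wrist','wrist0',152,50,12))
print('mallet head scene',world('scene','scene0',84,208,25),world('wrist','wrist0',342,22,25))
print(world('wrist','wrist0',255,150))
print('crown corner',world('wrist','wrist0',77,44,16))
E
```

```text
mallet handle end scene [ 276.25249528 -327.95451216   12.        ] wrist [ 273.26617232 -325.65747232   12.        ]
mallet head scene [ 397.23279136 -481.02403332   25.        ] [ 376.47041228 -525.05309238   25.        ]
[ 202.18101373 -485.51392407    0.54847015]
crown corner [ 247.95270757 -242.29454799   16.        ]
```

```bash
python3 -m pendant '[[[-1,0.05,0.08,0,-8],[-1,0.08,0.12,0,-16],[-1,0.11,0.16,0,-24],[-1,0.14,0.2,0.0,-30],[-1,0.17,0.24,0,-30],[-1,0.195,0.275,0,-30],[-1,0.215,0.3,0,-30],[-1,0.215,0.3,0,-30],[-1,0.215,0.3,0,-30],[-1,0.215,0.3,0,-30]]]'; python3 -c "
from h import *
snap('wrist','w1');print(monitor.sense()['eef_pos'],monitor.sense()['time_s'])"
```

```text
time_s: 1.15
eef_pos: [399.7, -191.4, 206.4]
ee_rot: [-0.0, -0.647, 0.762, 0.0]
force: [0.3, -0.5, -0.2]
grip_width: 1.0
[ 399.47161907 -191.88687257  206.46208462] 1.2
```

View pics/w1.png

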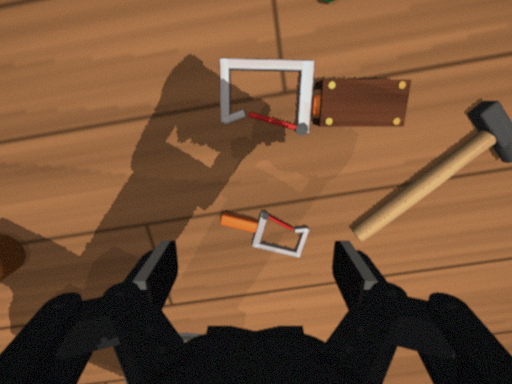

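The wrist view shows the hook clearly: outer corners at about (220,59) and (313,62), the lip corner at (222,122), holder bolts at (332,86) and (402,121).

```bash
python3 - <<'E'
from h import *
crop('w1',205,45,425,140,3.6,'c4')
for u,v,z in((220,59,16),(314,62,16),(222,122,16),(325,80,45),(410,80,45),(404,126,45),(332,86,46),(401,86,46),(396,121,46),(329,122,46),(353,237,12)):
    print(u,v,world('wrist','w1',u,v,z).round(1),world('wrist','w1',u,v).round(1))
E
```

```text
220 59 [ 535.6 -171.8   16. ] [ 535.6 -171.8   15.9]
314 62 [ 514.  -283.6   16. ] [ 514.3 -284.2   13.1]
222 122 [ 462.8 -159.6   16. ] [ 4.622e+02 -1.576e+02 -2.000e-01]
325 80 [ 490.5 -287.7   45. ] [ 490.5 -288.2   43.1]
410 80 [ 474.9 -382.9   45. ] [ 474.9 -382.7   45.4]
404 126 [ 424.4 -376.6   45. ] [ 4.171e+02 -4.001e+02  1.000e-01]
332 86 [ 482.8 -294.8   46. ] [ 482.8 -294.6   46.7]
401 86 [ 470.1 -372.4   46. ] [ 470.1 -371.7   47.3]
396 121 [ 431.9 -366.6   46. ] [ 432.1 -365.9   47.6]
329 122 [ 443.6 -288.3   46. ] [ 443.6 -288.2   46.5]
353 237 [ 267.  -319.5   12. ] [ 259.7 -323.5   -0.4]
```

View pics/c4.png

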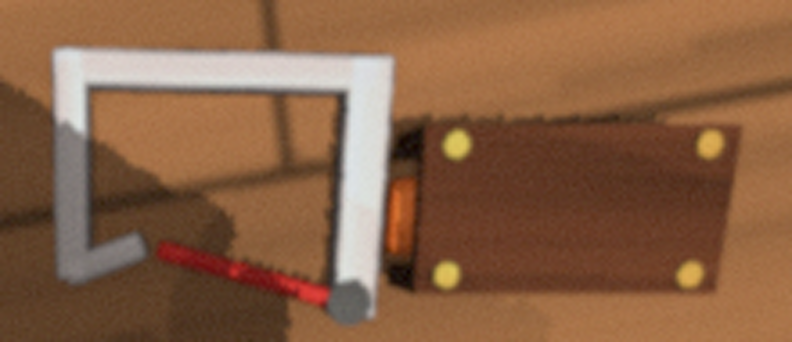

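```bash
python3 -m pendant '[[[-0.2,0.05,0.01,-0.03,0],[-0.2,0.0995,0.020,-0.06,0],[-0.2,0.0995,0.020,-0.11,0],[-0.2,0.0995,0.020,-0.16,0],[-0.2,0.0995,0.020,-0.17,0],[-0.2,0.0995,0.020,-0.17,0],[-0.2,0.0995,0.020,-0.17,0]]]'; python3 -c "
from h import *
snap('wrist','w2');print(monitor.sense()['eef_pos'],monitor.sense()['time_s'],monitor.sense()['grip_width'])"
```

```text
time_s: 1.9
eef_pos: [499.4, -172.6, 37.5]
ee_rot: [0.0, -0.646, 0.763, -0.0]
force: [0.2, -0.3, -0.1]
grip_width: 0.599
[ 499.89545959 -172.67868231   38.20479965] 1.95 0.6004281476854447
```

View pics/w2.png

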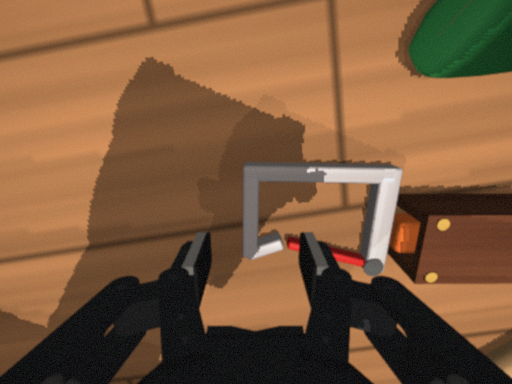

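```bash
python3 - <<'E'
from h import *
print(world('wrist','w2',245,165,16),world('wrist','w2',245,257,16),world('wrist','w2',400,168,16))
c=vision.camera_info('wrist');H=np.array(c['hand_eye']);fl=192/np.tan(np.radians(c['fov_y'])/2)
Hi=np.linalg.inv(H)
for P in([0,0,0],[0,0,-19],[0,0,30],[25,0,0],[-25,0,0]):
    q=Hi@np.r_[P,1];print(P,q[:3],c['cx']+fl*q[0]/q[2],c['cy']+fl*q[1]/q[2])
E
```

```text
[ 537.51723951 -172.27035046   16.        ] [ 463.61084328 -159.13987099   16.        ] [ 517.02789065 -281.7872682    16.        ]
[0, 0, 0] [ -0.32929276  23.71507215 183.29540315] 254.21821901353394 225.7195461078096
[0, 0, -19] [ -0.29847891  29.53677958 165.20930979] 254.21549001205645 238.992766645405
[0, 0, 30] [ -0.37794622  14.52290253 211.85239267] 254.22157927110328 209.37604459312658
[25, 0, 0] [ 24.67067162  23.7137922  183.33758439] 290.85509998877893 225.7096725812454
[-25, 0, 0] [-25.32925714  23.71635211 183.25322192] 217.56447188049566 225.72942417975136
```

```bash
python3 -m pendant '[[[-0.2,0,0,-0.020,0],[-0.2,0,0,-0.033,0],[-0.2,0,0,-0.033,0],[0.3,0,0,-0.033,0],[1,0,0,-0.033,0],[1,0,0,-0.033,0],[1,0,0,-0.033,0],[1,0,0,-0.033,0],[1,0,0,-0.033,0],[1,0,0,-0.033,0]]]' 60
```

```text
time_s: 2.95
eef_pos: [499.3, -171.4, 3.6]
ee_rot: [-0.0, -0.647, 0.763, -0.0]
force: [-0.1, 0.6, 0.3]
grip_width: -0.001
```

```bash
python3 -c "
from h import *
snap('wrist','w3');snap('scene','s3');crop('s3',110,140,260,240,5,'c5')"
```

```text
(no output)
```

View pics/w3.png

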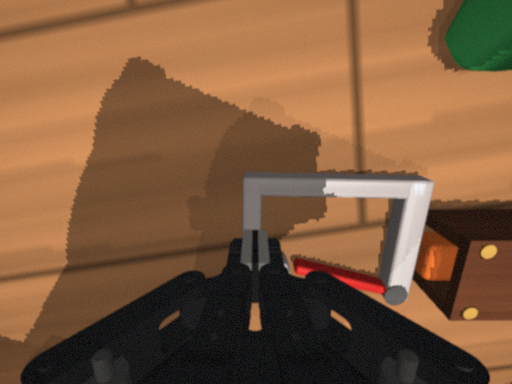

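View pics/c5.png

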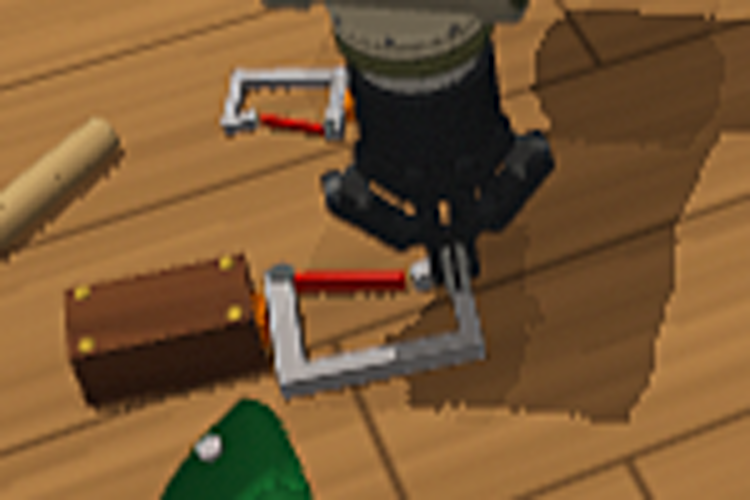

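```bash
python3 -m pendant '[[[1,0.0015,0.01,0,0],[1,0.0033,0.02,0,0],[1,0.0033,0.02,0,0]]]' ; python3 -c "
from h import *
snap('wrist','w4')"
```

```text
time_s: 3.35
eef_pos: [502.7, -149.8, 3.6]
ee_rot: [-0.0, -0.648, 0.762, 0.0]
force: [-0.3, -0.6, 0.7]
grip_width: 0.0
```

View pics/w4.png

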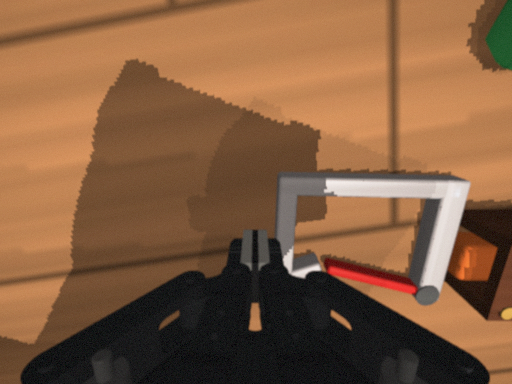

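```bash
python3 - <<'E'
from h import *
for f in('w3','w4'):
    print(f,np.load(f'pics/{f}.npz')['pos'])
    for u,v in((240,245),(248,235),(254,235),(254,250),(265,245),(270,245),(254,265),(285,230),(262,230),(262,220),(250,200)):
        print(u,v,world('wrist',f,u,v).round(1))
crop('w3',200,160,320,310,4,'c6');crop('w4',200,160,340,310,4,'c7')
print({k:v for k,v in monitor.sense().items() if k in('force','grip_width','wrist_torque')})
E
```

```text
w3 [ 499.33619875 -171.39142488    3.61712983]
240 245 [ 508.6 -165.3   44.7]
248 235 [ 511.4 -170.    40. ]
254 235 [ 510.6 -173.1   39.5]
254 250 [ 510.6 -173.1   55.2]
265 245 [ 509.3 -178.6   49.8]
270 245 [ 505.1 -180.9   42.9]
254 265 [ 508.9 -172.9   65.5]
285 230 [ 491.2 -191.8    0.7]
262 230 [ 509.9 -177.6   33.5]
262 220 [ 5.011e+02 -1.771e+02  1.000e-01]
250 200 [ 522.5 -172.6   15.9]
w4 [ 502.70841303 -149.81071601    3.55804677]
240 245 [ 511.5 -143.6   43.6]
248 235 [ 514.4 -148.3   39.3]
254 235 [ 514.  -151.6   39.5]
254 250 [ 514.4 -151.6   55.9]
265 245 [ 513.1 -157.    50.5]
270 245 [ 509.7 -159.4   45. ]
254 265 [ 512.6 -151.4   65.9]
285 230 [ 502.4 -169.6   16. ]
262 230 [ 513.6 -156.    34. ]
262 220 [ 5.046e+02 -1.556e+02  3.000e-01]
250 200 [ 5.203e+02 -1.498e+02  1.000e-01]
{'force': array([ 0.09879017, -0.67347437,  0.25958101]), 'wrist_torque': array([-0.01354983, -0.02128946,  0.05179417]), 'grip_width': 2.3221459748602937e-05}
```

View pics/c6.png

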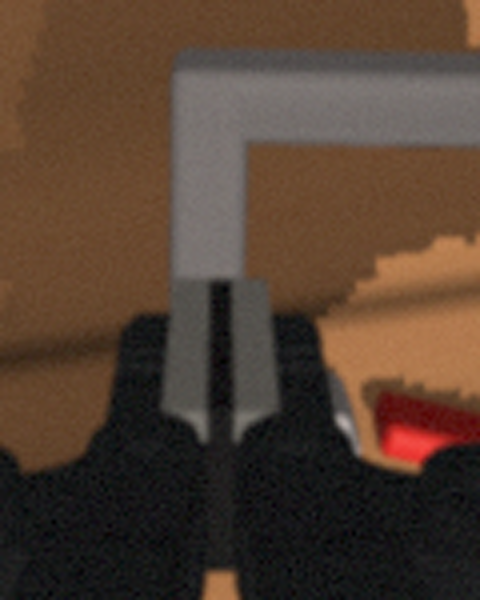

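View pics/c7.png

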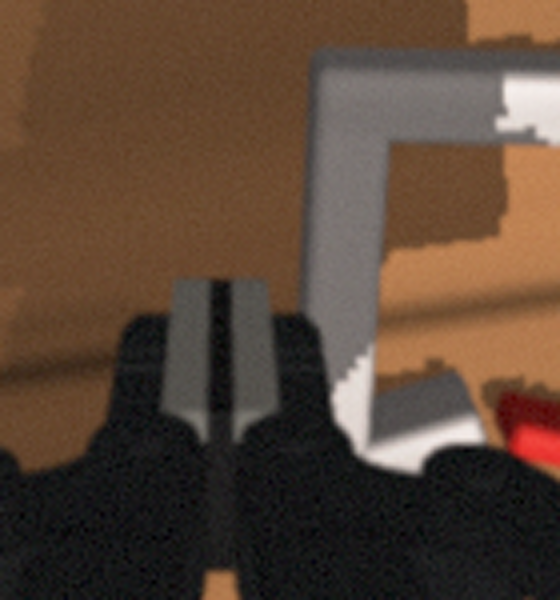

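```bash
python3 -c "
from rig import ctrl
print([ (a,getattr(ctrl,a)) for a in dir(ctrl) if a[0]!='_'])"; python3 -m pendant '[[[1,0.002,0.015,-0.005,0],[1,0.002,0.015,-0.012,0],[1,0.002,0.015,-0.016,0],[1,0.002,0.015,-0.016,0]]]' ; python3 -c "
from h import *
snap('scene','s5');crop('s5',180,140,280,220,7,'c8')"
```

```text
[('PlanningError', <class 'rig.PlanningError'>), ('tcp_to_grasp', 18.700000000000003)]
time_s: 3.8
eef_pos: [504.2, -136.3, -13.2]
ee_rot: [-0.0, -0.647, 0.763, 0.001]
force: [-0.3, 0.2, 0.3]
grip_width: 0.001
```

View pics/c8.png

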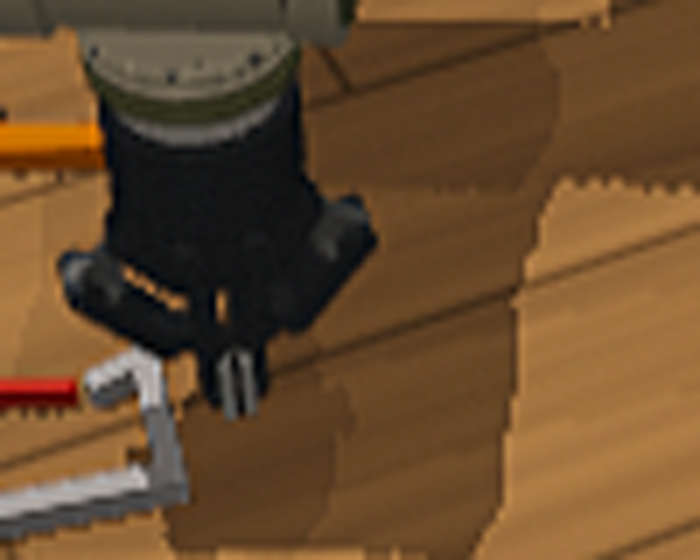

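```bash
python3 -c "
from h import *
for z in(0,10,20,30):print(z,world('scene','s5',214,199.3,z))"; python3 -m pendant '[[[1,0,0,-0.003,0],[1,0,0,-0.005,0]]]'; python3 -m pendant '[[[1,0,0,-0.003,0]]]';python3 -m pendant '[[[1,0,0,-0.003,0]]]'
```

```text
0 [ 503.90029612 -135.29211582    0.        ]
10 [ 512.55039871 -137.77917075   10.        ]
20 [ 521.20050131 -140.26622568   20.        ]
30 [ 529.8506039  -142.75328061   30.        ]
time_s: 4.05
eef_pos: [504.6, -136.6, -17.5]
ee_rot: [0.0, -0.647, 0.763, -0.0]
force: [0.3, -0.9, 0.7]
grip_width: 0.001
time_s: 4.15
eef_pos: [504.7, -136.6, -20.5]
ee_rot: [0.0, -0.647, 0.763, -0.0]
force: [0.0, 0.0, -0.3]
grip_width: -0.001
time_s: 4.25
eef_pos: [504.6, -136.5, -23.6]
ee_rot: [0.0, -0.647, 0.763, -0.0]
force: [0.9, 0.2, 0.5]
grip_width: 0.002
```

```bash
for i in 1 ; do python3 -m pendant '[[[1,0,0,-0.002,0]]]'; done; python3 -m pendant '[[[1,0,0,-0.002,0]]]';python3 -c "
from h import *
snap('scene','s6');crop('s6',180,140,280,220,7,'c9')"
```

```text
time_s: 4.35
eef_pos: [504.6, -136.5, -24.8]
ee_rot: [-0.0, -0.647, 0.763, 0.0]
force: [-8.8, 3.4, 29.9]
grip_width: 0.002
time_s: 4.45
eef_pos: [504.7, -136.5, -24.9]
ee_rot: [-0.0, -0.647, 0.762, 0.0]
force: [-18.8, 6.6, 57.1]
grip_width: 0.001
```

View pics/c9.png

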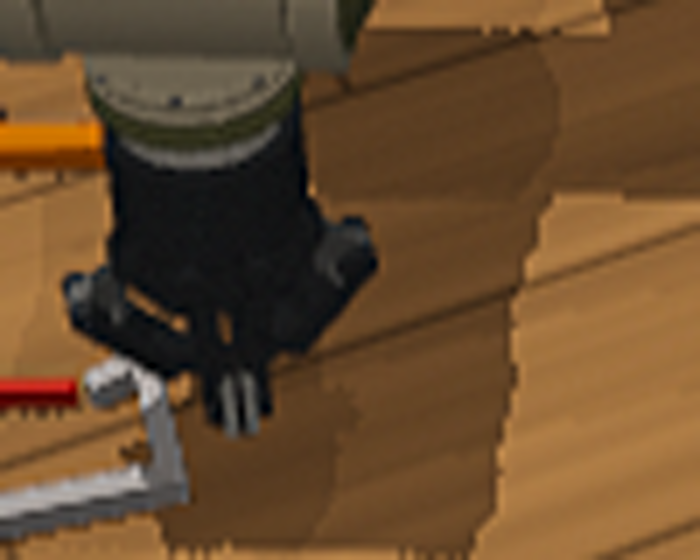

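```bash
python3 -m pendant '[[[1,0,0,0.03,0],[-0.2,0,0,0.05,0],[-0.2,-0.004,-0.0353,0.05,0],[-0.2,-0.004,-0.0353,0.05,0],[-0.2,-0.004,-0.0353,0.05,0],[-0.2,-0.004,-0.0353,0.05,0]]]';python3 -c "
from h import *
snap('wrist','w5')"
```

```text
time_s: 5.1
eef_pos: [500.4, -171.0, 22.2]
ee_rot: [-0.0, -0.647, 0.763, 0.001]
force: [0.0, 0.2, 0.1]
grip_width: 0.604
```

View pics/w5.png

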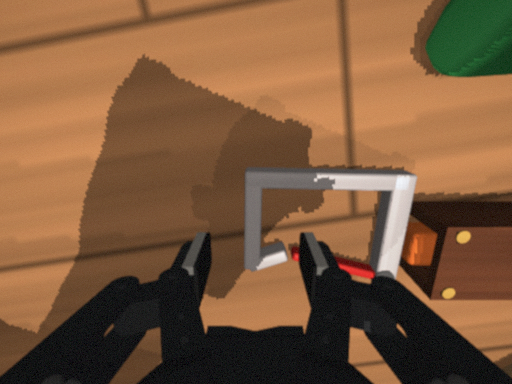

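```bash
python3 -m pendant '[[[-0.2,0,0,-0.030,0],[-0.2,0,0,-0.044,0],[-0.2,0,0,-0.044,0],[0.3,0,0,-0.044,0],[1,0,0,-0.044,0],[1,0,0,-0.044,0],[1,0,0,-0.044,0],[1,0,0,-0.044,0],[1,0,0,-0.044,0]]]' 60; python3 -m pendant '[[[1,0.0016,0.01,0,0],[1,0.0033,0.02,0,0],[1,0.0033,0.02,0,0]]]'
```

```text
time_s: 6.05
eef_pos: [501.1, -171.9, -20.3]
ee_rot: [0.0, -0.647, 0.763, -0.001]
force: [-1.8, 1.5, 5.3]
grip_width: 0.121
time_s: 6.35
eef_pos: [505.0, -150.9, -20.3]
ee_rot: [0.001, -0.647, 0.762, -0.001]
force: [1.0, 1.6, 7.8]
grip_width: 0.122
```

```bash
python3 -m pendant '[[[1,0.0033,0.02,0.001,0],[1,0.0066,0.04,0.001,0],[1,0.0099,0.06,0.001,0],[1,0.0132,0.08,0.001,0],[1,0.016,0.095,0.001,0],[1,0.016,0.095,0.001,0],[1,0.016,0.095,0.001,0]]]';python3 -c "
from h import *
snap('wrist','w6');snap('scene','s7');crop('s7',110,130,290,240,4.4,'c10')"
```

```text
time_s: 7.05
eef_pos: [520.0, -56.4, -20.3]
ee_rot: [0.0, -0.647, 0.762, 0.0]
force: [0.4, 2.3, 0.7]
grip_width: 0.117
```

View pics/w6.png

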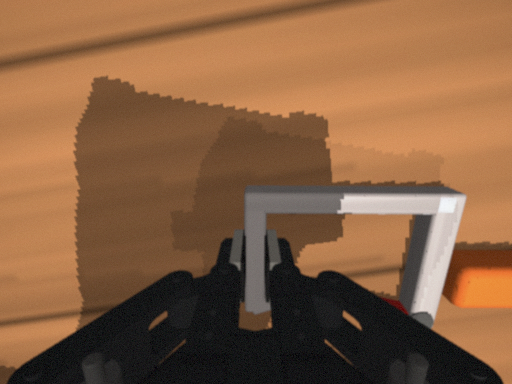

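View pics/c10.png

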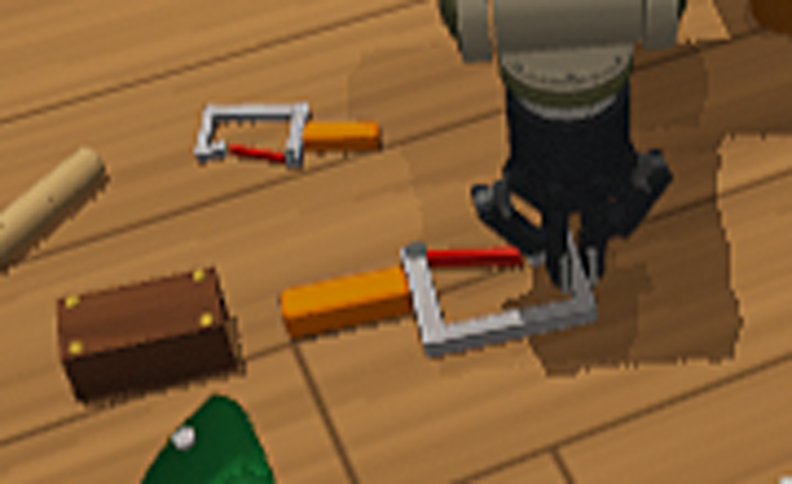

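```bash
python3 -m pendant '[[[-0.2,0,0,0,0],[-0.2,0,0,0,0],[-0.2,0,0,0,0],[-0.4,0,0,0.05,0],[-0.6,0,0,0.09,8],[-0.6,0,-0.03,0.09,16],[-0.6,-0.01,-0.06,0.09,24],[-0.6,-0.02,-0.09,0.09,32],[-0.6,-0.037,-0.128,0.09,40],[-0.6,-0.037,-0.128,0.09,48],[-0.6,-0.037,-0.128,0.09,56],[-0.6,-0.037,-0.128,0.09,64],[-0.6,-0.037,-0.128,0.09,72],[-0.6,-0.037,-0.128,0.09,80],[-0.6,-0.037,-0.128,0.09,88],[-0.6,-0.037,-0.128,0.09,90],[-0.6,-0.037,-0.128,0.09,90],[-0.6,-0.037,-0.128,0.09,90]]]';python3 -c "
from h import *
snap('wrist','w7')
print(monitor.sense())"
```

```text
time_s: 8.95
eef_pos: [482.9, -184.8, 69.6]
ee_rot: [0.0, 0.997, -0.082, -0.0]
force: [0.2, 0.3, 0.9]
grip_width: 0.798
{'time_s': 9.0, 'joints': array([-5.92335540e-01,  4.48056165e-01,  1.69255296e+00, -6.66325839e-05,
        1.00096368e+00, -4.27306296e-01]), 'dq': array([ 0.00125519,  0.00113459, -0.00021942, -0.00105532, -0.00106241,
       -0.00309809]), 'tau': array([-1.80089765e-02, -4.30537283e+01, -2.16254854e+01, -1.93030668e-03,
        4.87784146e-04, -5.00700931e-03]), 'eef_pos': array([ 482.89337552, -184.79745376,   69.59741126]), 'ee_rot': array([ 2.93274309e-05,  9.96599081e-01, -8.24031056e-02, -5.02906210e-06]), 'force': array([0.46042757, 0.6396397 , 0.48106035]), 'wrist_torque': array([-0.04225362,  0.00570826,  0.0029394 ]), 'grip_width': 0.8002049947126645}
```

View pics/w7.png

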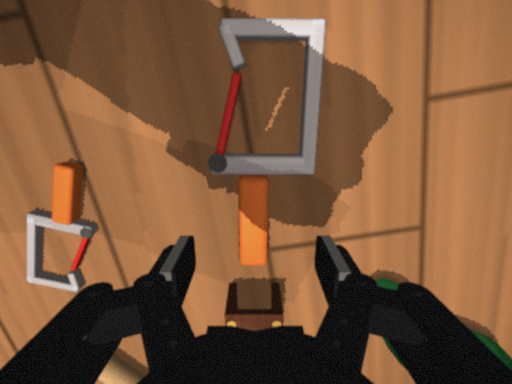

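```bash
python3 - <<'E'
from h import *
crop('w7',200,10,340,280,2.2,'c11')
for u,v in((241,178),(268,178),(266,264),(239,264)): print(world('wrist','w7',u,v,26).round(1))
for u,v in((221,19),(325,20),(313,174)): print(world('wrist','w7',u,v,16).round(1))
E
```

```text
[ 475.6 -162.    26. ]
[ 497.3 -165.6   26. ]
[ 483.5 -244.9   26. ]
[ 459.4 -240.9   26. ]
[481.7 -46.4  16. ]
[555.  -59.2  16. ]
[ 535.4 -171.1   16. ]
```

View pics/c11.png

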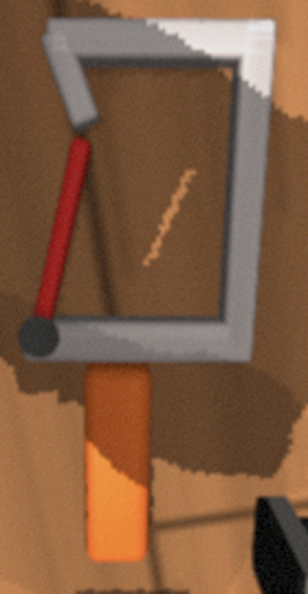

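```bash
python3 -m pendant '[[[-0.4,-0.0018,0,-0.04,0],[-0.4,-0.0018,0,-0.07,0],[-0.4,-0.0018,0,-0.0895,0],[-0.4,-0.0018,0,-0.0895,0],[1,-0.0018,0,-0.0895,0],[1,-0.0018,0,-0.0895,0],[1,-0.0018,0,-0.0895,0],[1,-0.0018,0,-0.0895,0],[1,-0.0018,0,-0.0895,0]]]' 100;  python3 -m pendant '[[[1,0,0,0.05,0],[1,0,0,0.1,0],[1,0,0,0.1,0],[1,0,0,0.1,0]]]'; python3 -c "
from h import *
snap('wrist','w8')"
```

```text
time_s: 9.9
eef_pos: [481.9, -185.2, -18.2]
ee_rot: [0.001, 0.997, -0.082, 0.001]
force: [-1.5, 0.8, 6.8]
grip_width: 0.282
time_s: 10.3
eef_pos: [481.4, -184.8, 81.0]
ee_rot: [0.001, 0.997, -0.082, 0.001]
force: [-0.7, 0.7, -3.5]
grip_width: 0.284
```

View pics/w8.png

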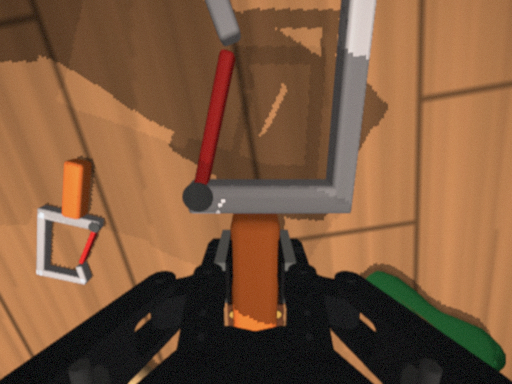

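```bash
python3 - <<'E'
from h import *
D=np.load('pics/w8.npz');print(D['pos'],D['rot'])
for u,v in((220,196),(250,196),(300,196),(335,196),(350,150),(355,100),(360,50),(362,20),(218,10),(256,230),(256,270),(256,310)): print(u,v,world('wrist','w8',u,v).round(1))
# edges: inner/outer spine
for u,v in((374,2),(353,212),(190,211)): print(world('wrist','w8',u,v).round(1))
E
```

```text
[ 481.3518744  -184.82869755   81.04248288] [ 6.01223797e-04  9.96648206e-01 -8.17989149e-02  9.64232250e-04]
220 196 [ 468.9 -149.5  115.4]
250 196 [ 484.3 -152.5  114.3]
300 196 [ 510.1 -156.   116.5]
335 196 [ 528.4 -159.5  115.1]
350 150 [ 537.7 -136.6  114.4]
355 100 [ 541.4 -113.3  114. ]
360 50 [544.8 -92.2 113.6]
362 20 [545.8 -80.7 114.6]
218 10 [485.  -66.8 114.1]
256 230 [ 485.1 -167.   125.5]
256 270 [ 481.3 -190.5  125. ]
256 310 [ 477.2 -215.4  126. ]
[551.  -74.9 115. ]
[ 5.746e+02 -2.246e+02  1.000e-01]
[ 451.1 -155.7  114.1]
```

```bash
python3 -m pendant '[[[1,0.01,0.022,0,-8],[1,0.019,0.044,0,-16],[1,0.028,0.066,0,-24],[1,0.038,0.088,0,-32],[1,0.048,0.11,0,-40],[1,0.057,0.132,0,-48],[1,0.067,0.154,0,-56],[1,0.076,0.176,0,-64],[1,0.086,0.198,0,-72],[1,0.095,0.22,0,-80],[1,0.104,0.242,0,-88],[1,0.107,0.249,0,-91],[1,0.107,0.249,0,-91],[1,0.107,0.249,0,-91]]]'; python3 -c "
from h import *
snap('wrist','w9');snap('scene','s9')"
```

```text
time_s: 11.75
eef_pos: [587.3, 64.1, 78.7]
ee_rot: [-0.001, -0.641, 0.768, 0.001]
force: [-0.5, 0.0, -3.3]
grip_width: 0.278
```

View pics/w9.png

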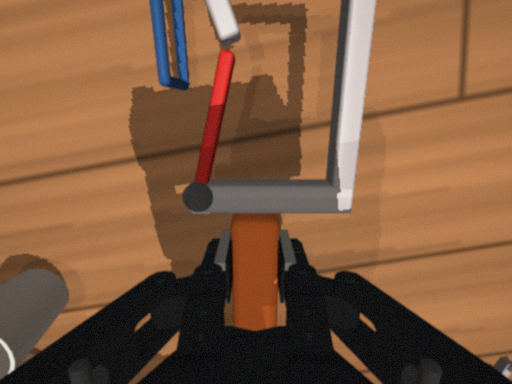

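View pics/s9.png

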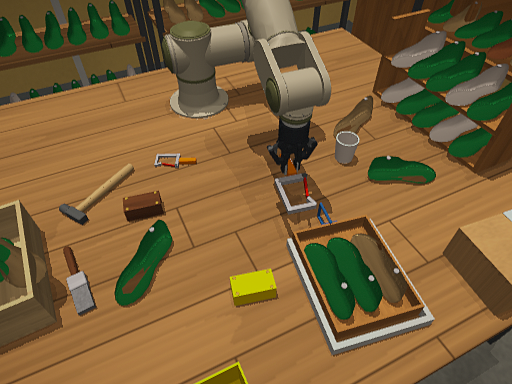

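```bash
python3 - <<'E'
from h import *
crop('w9',140,0,250,110,6,'c12'); crop('s9',265,140,365,240,6,'c13')
s=np.load('pics/s9.npz')
print('cup', [world('scene','scene0',u,v).round(0) for u,v in((346,150),(347,136),(346,160),(337,145),(357,145))], world('scene','scene0',347,136,80))
E
```

```text
cup [array([543., 292.,  60.]), array([491., 332.,  63.]), array([543., 303.,  13.]), array([516., 277.,  65.]), array([547., 329.,  69.])] [507.34263588 317.2227743   80.        ]
```

View pics/c12.png

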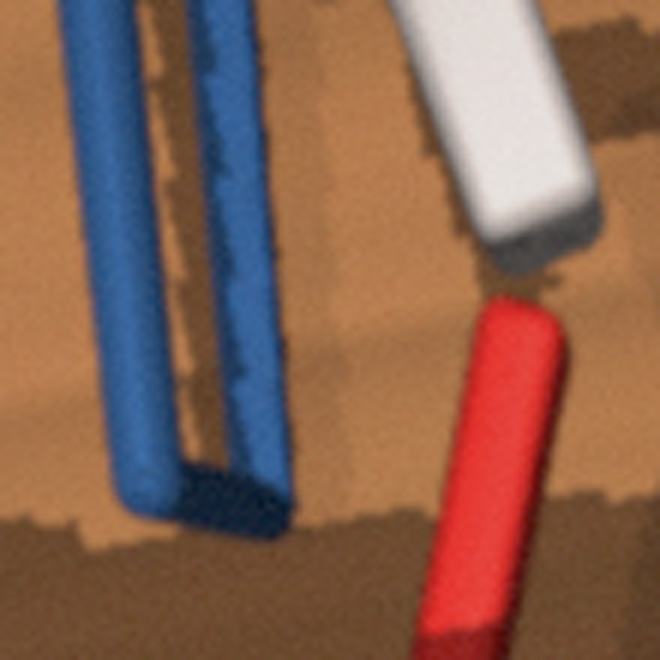

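View pics/c13.png

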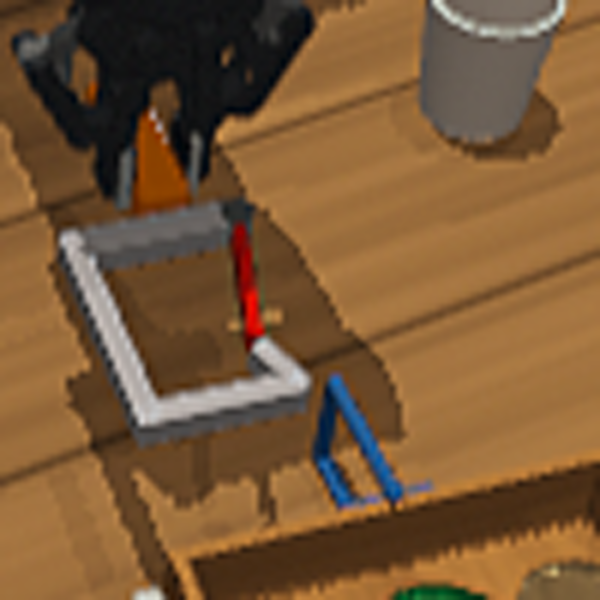

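```bash
python3 - <<'E'
from h import *
W=lambda x,y,z:world('wrist','w9',140+x/6,y/6,z)
a=W(148,515,54-3); b=W(265,535,5); print('bar near top',a.round(1),'near bot',b.round(1))
p=W(110,50,54);q=W(140,450,54);print('arm dir',np.degrees(np.arctan2(*(p-q)[[1,0]])))
p=W(230,50,5);q=W(260,460,5);print('foot dir',np.degrees(np.arctan2(*(p-q)[[1,0]])),q)
D=np.load('pics/w9.npz');print(D['pos'],D['rot'])
z=D['pos'][2]
for u,v in((230,196),(300,196),(345,150),(355,50)): print(world('wrist','w9',u,v).round(1))
tip=W(545,240,z+33.6);g=W(532,298,z+32);print('lip tip',tip.round(1),'gate tip',g.round(1))
s=D['rot'];R=Rn.from_quat([s[1],s[2],s[3],s[0]]).as_matrix();print('tool x ang',np.degrees(np.arctan2(R[1,0],R[0,0])),R[2])
# spine edges
sp=[world('wrist','w9',u,v,z+33.6) for u,v in((374,2),(353,180),(332,180),(350,2),(352,200),(190,212))];print(np.round(sp,1))
E
```

```text
bar near top [687.3 107.4  51. ] near bot [687.1 105.6   5. ]
arm dir -11.625437571557905
foot dir -10.430644683730813 [696.58263889 103.79443471   5.        ]
[587.30673574  64.0704285   78.6993105 ] [-0.00098179 -0.64081699  0.76769252  0.00090809]
[622.2  70.7 112.5]
[615.6  34.5 112.4]
[635.7   9.5 112.6]
[679.5   2.2 113.9]
lip tip [693.4  55.3 112.3] gate tip [690.1  57.1 110.7]
tool x ang -100.29435413868845 [ 3.43588051e-04  2.65257454e-03 -9.99996423e-01]
[[696.6  -7.6 112.3]
 [619.3   6.5 112.3]
 [621.3  17.2 112.3]
 [698.4   2.5 112.3]
 [608.4   7.8 112.3]
 [617.1  93.6 112.3]]
```

```bash
python3 -m pendant '[[[1,0.002,0,-0.04,0],[1,0.002,0,-0.081,0],[1,0.002,0,-0.081,0],[1,0.0055,0.02,-0.081,0],[1,0.0055,0.02,-0.081,0],[1,0.0055,0.02,-0.081,0]]]'; python3 -c "
from h import *
snap('wrist','w10');snap('scene','s10');crop('s10',265,140,365,240,6,'c14');crop('w10',120,0,280,140,5,'c15')"
```

```text
time_s: 12.45
eef_pos: [594.3, 84.0, 0.7]
ee_rot: [0.001, -0.64, 0.768, -0.001]
force: [0.2, -0.5, -2.3]
grip_width: 0.278
```

View pics/c15.png

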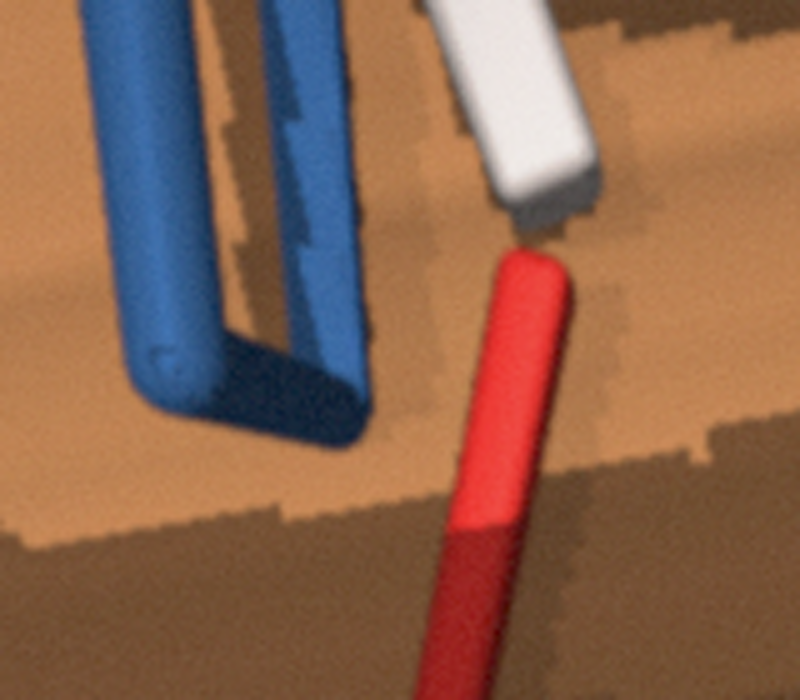

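View pics/c14.png

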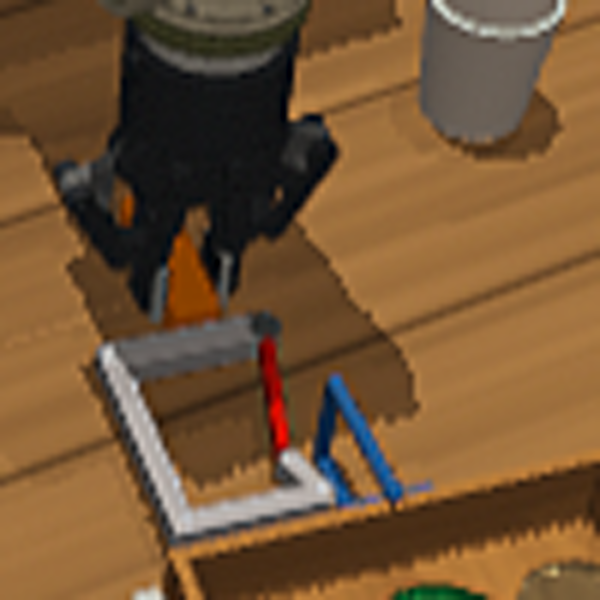

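```bash
python3 - <<'E'
from h import *
W=lambda x,y,z:world('wrist','w10',120+x/5,y/5,z)
D=np.load('pics/w10.npz');print(D['pos']);z=D['pos'][2]
ex=np.array([.984,-.179,0]);ey=np.array([.179,.984,0])
for f,p in(('near top',W(178,412,51)),('near bot',W(345,447,5)),('lip',W(548,195,z+33.6)),('gate',W(540,248,z+32)),('arm L',W(125,340,52)),('arm R',W(222,330,52))): print(f,p.round(1),round(p@ex,1),round(p@ey,1))
E
```

```text
[594.32595584  84.00744183   0.74000632]
near top [687.2 107.6  51. ] 656.9 228.9
near bot [686.4 104.9   5. ] 656.7 226.1
lip [700.8  75.6  34.3] 676.1 199.9
gate [697.1  77.3  32.7] 672.1 200.8
arm L [692.9 109.9  52. ] 662.2 232.2
arm R [692.3 102.2  52. ] 662.9 224.4
```

```bash
python3 -m pendant '[[[1,-0.0015,0,0,0],[1,0.0003,0.0098,0,0],[1,0.0021,0.0197,0,0],[1,0.003,0.0246,0,0],[1,0.0039,0.0295,0,0],[1,0.0039,0.0295,0,0]]]'; python3 -c "
from h import *
snap('wrist','w11');crop('w11',120,0,320,140,4,'c16')"
```

```text
time_s: 13.15
eef_pos: [597.3, 114.4, -1.1]
ee_rot: [-0.0, -0.64, 0.768, 0.0]
force: [-2.7, -3.1, -1.4]
grip_width: 0.28
```

View pics/c16.png

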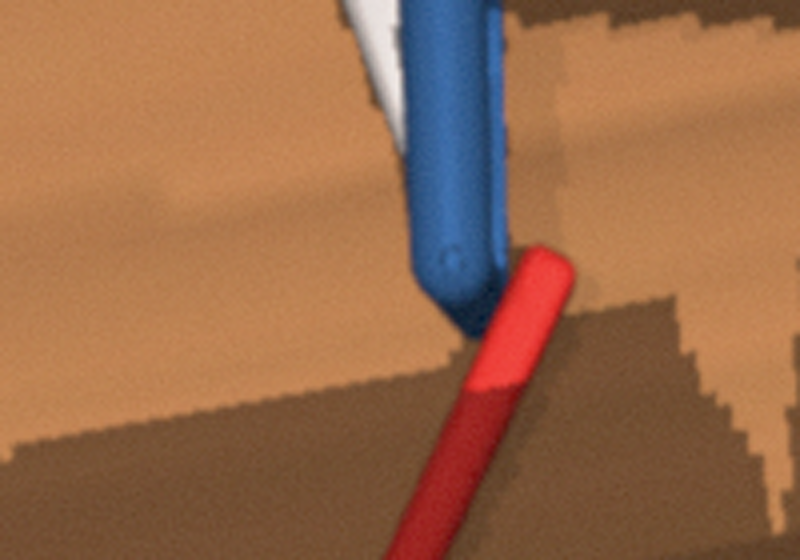

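```bash
python3 -m pendant '[[[1,0.0015,0.008,0,0],[1,0.0029,0.016,0,0],[1,0.0043,0.024,0,0],[1,0.0058,0.032,0,0],[1,0.0072,0.0394,0,0],[1,0.0072,0.0394,0,0]]]'; python3 -c "
from h import *
snap('wrist','w12')"
```

```text
time_s: 13.8
eef_pos: [604.9, 154.6, -0.8]
ee_rot: [0.0, -0.641, 0.768, -0.0]
force: [-0.0, -0.2, -3.0]
grip_width: 0.28
```

View pics/w12.png

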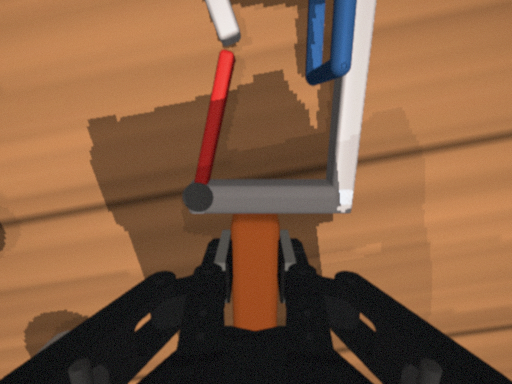

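```bash
python3 -c "
from h import *
print(world('scene','scene0',290,113,75),world('scene','scene0',347,136,80),[world('side','side0',*p) for p in((181,250,80),(263,270,75))])"; python3 -m pendant '[[[1,-0.002,-0.012,0,0],[1,-0.012,-0.0101,0,0],[1,-0.022,-0.0082,0,0],[1,-0.032,-0.0063,0,0],[1,-0.042,-0.0044,0,0],[1,-0.042,-0.0044,0,0]]]'
```

```text
[316.59242045 220.46306875  75.        ] [507.34263588 317.2227743   80.        ] [array([523.53899737, 299.90012899,  80.        ]), array([328.98225797, 208.83554686,  75.        ])]
time_s: 14.45
eef_pos: [561.9, 148.0, -0.8]
ee_rot: [-0.0, -0.64, 0.768, 0.0]
force: [0.8, -0.7, -1.9]
grip_width: 0.281
```

```bash
python3 -c "
from h import *
snap('wrist','w13');snap('scene','s13');crop('s13',255,140,375,240,6,'c17')"
```

```text
(no output)
```

View pics/w13.png

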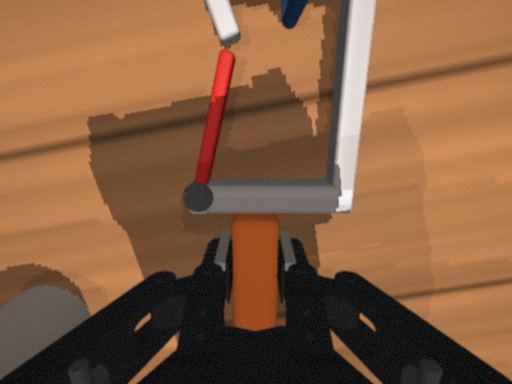

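View pics/c17.png

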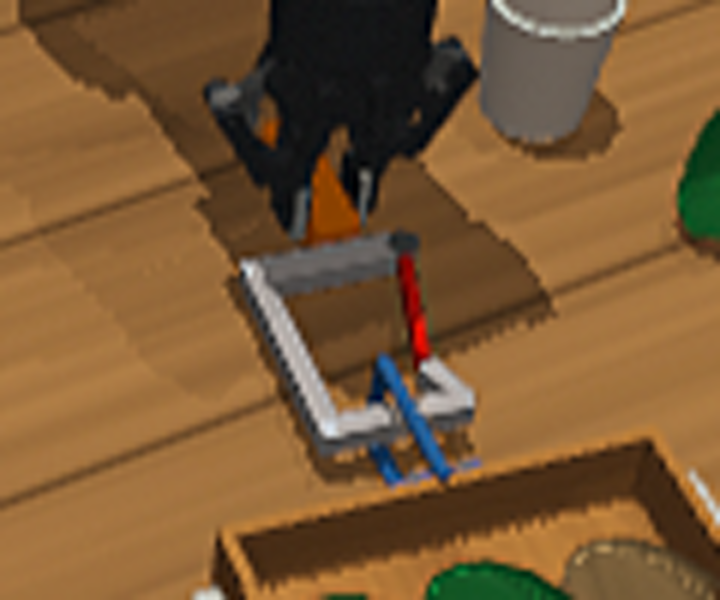

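```bash
python3 -m pendant '[[[1,-0.012,0.0023,0,0],[1,-0.024,0.0046,0,0],[1,-0.036,0.007,0,0],[1,-0.048,0.0093,0,0],[1,-0.06,0.0116,0,0],[1,-0.070,0.0135,0,0],[1,-0.0786,0.0152,0,0],[1,-0.0786,0.0152,0,0]]]'; python3 -m pendant '[[[1,-0.004,0.0008,0,0],[1,-0.004,0.0008,0,0]]]'; python3 -m pendant '[[[1,-0.002,0.0004,0,0],[1,-0.002,0.0004,0,0]]]';python3 -c "
from h import *
snap('scene','s14');crop('s14',255,140,375,240,6,'c18')"
```

```text
time_s: 15.35
eef_pos: [483.0, 164.2, -1.0]
ee_rot: [-0.001, -0.64, 0.768, 0.001]
force: [0.2, 0.1, -3.5]
grip_width: 0.276
time_s: 15.55
eef_pos: [480.0, 164.9, -1.0]
ee_rot: [-0.0, -0.64, 0.768, 0.0]
force: [0.2, -0.0, -2.2]
grip_width: 0.279
time_s: 15.75
eef_pos: [478.5, 165.2, -0.8]
ee_rot: [0.0, -0.64, 0.768, -0.0]
force: [3.5, -1.4, -3.8]
grip_width: 0.277
```

View pics/c18.png

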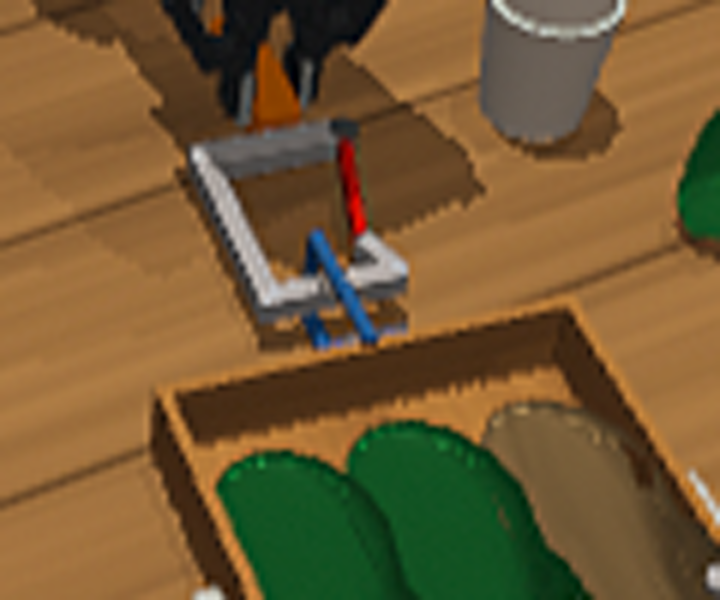

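Nearly out. I'll keep pulling in small steps until the force rises at the stop.

```bash
python3 -m pendant '[[[1,-0.003,0.0006,0,0],[1,-0.003,0.0006,0,0]]]'; python3 -m pendant '[[[1,-0.002,0.0004,0,0],[1,-0.002,0.0004,0,0]]]'; python3 -m pendant '[[[1,-0.002,0.0004,0,0],[1,-0.002,0.0004,0,0]]]'
```

```text
time_s: 16.0
eef_pos: [478.5, 165.2, -0.1]
ee_rot: [0.003, -0.64, 0.768, -0.003]
force: [16.2, -5.3, -8.3]
grip_width: 0.281
time_s: 16.2
eef_pos: [478.5, 165.2, 0.3]
ee_rot: [0.005, -0.64, 0.768, -0.004]
force: [24.2, -8.3, -12.9]
grip_width: 0.279
time_s: 16.4
eef_pos: [478.5, 165.1, 1.0]
ee_rot: [0.006, -0.64, 0.768, -0.006]
force: [30.3, -12.5, -10.4]
grip_width: 0.278
```

```bash
python3 -m pendant '[[[1,0.006,-0.0012,0,0],[1,0.0088,-0.0017,0,0],[1,0.0088,-0.0017,-0.005,0],[1,0.0088,-0.0017,-0.010,0],[1,0.0088,-0.0017,-0.0105,0],[1,0.0088,-0.0017,-0.0105,0]]]'; python3 -c "
from h import *
snap('wrist','w15')
z=monitor.sense()['eef_pos'][2];print(z,[world('wrist','w15',u,v).round(1) for u,v in((250,196),(300,196),(355,100),(362,20),(256,250),(256,300))])"
```

```text
time_s: 17.0
eef_pos: [479.5, 165.1, -11.6]
ee_rot: [-0.0, -0.64, 0.768, 0.0]
force: [-1.0, -0.3, -0.5]
grip_width: 0.28
-11.458287959284775 [array([512.2, 161.3,  21.7]), array([507.6, 135.5,  22.2]), array([550.4, 103.8,  21.9]), array([583.1,  98.2,  20.9]), array([486.4, 162.9,  32.8]), array([455.2, 168.5,  32.3])]
```

View pics/w15.png

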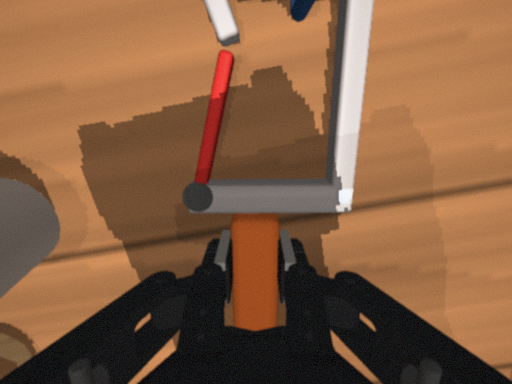

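```bash
python3 -m pendant '[[[0.2,0,0,-0.001,0],[0.0,0,0,-0.001,0],[-0.1,0,0,-0.001,0],[-0.2,0,0,-0.001,0],[-0.2,0,0,-0.001,0],[-0.2,0,0,0.03,0],[-0.2,0,0,0.07,0],[-0.2,0,0,0.11,0],[-0.2,-0.03,0,0.13,0],[-0.2,-0.06,0,0.15,0],[-0.2,-0.06,0,0.15,0],[-0.2,-0.06,0,0.15,0]]]'; python3 -c "
from h import *
snap('wrist','w16');snap('scene','s16');crop('s16',235,120,435,260,4,'c20')"
```

```text
time_s: 18.25
eef_pos: [420.2, 165.0, 138.9]
ee_rot: [0.001, -0.64, 0.768, -0.0]
force: [-0.6, -0.3, -0.2]
grip_width: 0.598
```

View pics/w16.png

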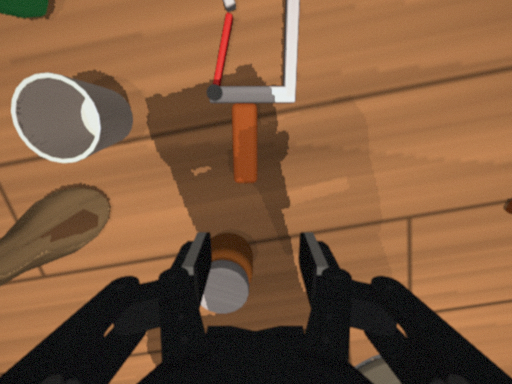

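View pics/c20.png

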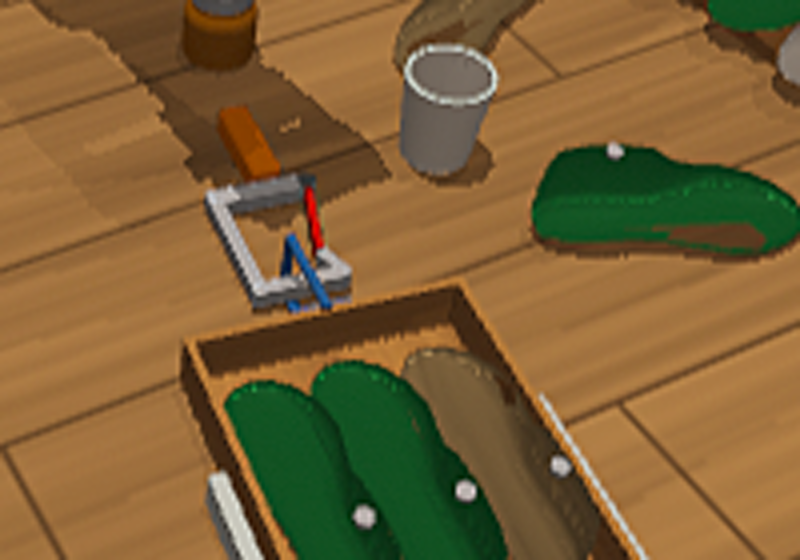

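View pics/s16.png

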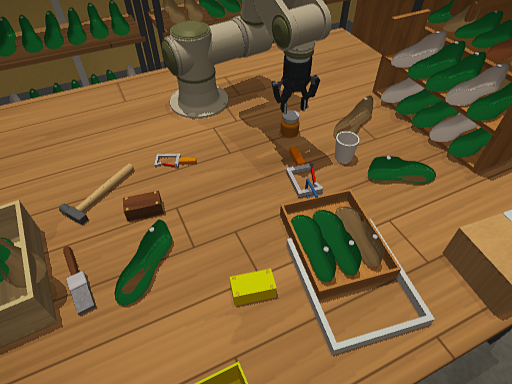

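```bash
python3 - <<'E'
from h import *
for u,v in((245,115),(246,145),(244,175),(293,60),(292,30),(240,95),(280,95)): print(u,v,world('wrist','w16',u,v).round(1))
a=world('scene','scene0',290+276/9,190+122/9,52); b=world('scene','s16',235+289/4,120+240/4,52); print(b-a,np.hypot(*(b-a)[:2]))
s=monitor.sense();print(s['time_s'],s['force'])
E
```

```text
245 115 [489.6 161.7  27.6]
246 145 [460.  166.4  26.4]
244 175 [428.5 174.7  24.9]
293 60 [531.5 106.4  19. ]
292 30 [556.8 104.   20.2]
240 95 [509.4 163.3  17.3]
280 95 [502.1 123.5  17.9]
[-93.25078047  13.90743357   0.        ] 94.2821550765641
18.35 [ 0.24889794  1.2698166  -0.91652892]
```

```bash
python3 -c "
from rig import order
print(order.finish_job())"
```

```text
the job is handed in; nothing more can be done
None
```

The job is handed in: the tray is out at its stop, with the hook clipped on its pull eye and lying flat. I drew the hook out of the dark holder by its crown, regripped it by the handle and pressed the gate over the blue bar. The gate snapped shut with the tray still in. I then pulled until the force climbed to about 30 N with no further movement, slackened slightly, lowered the hook and let go.

**Last checks (at about 18.4 s):**
- **Tray travel:** the scene camera gave about 94 mm. I take that to be the full 100 mm within reading error, because the stop was felt.
- **Hook:** the gate is shut and the bar is inside the bow. The handle's top is about 26 mm up, so its centre is about 13 mm high. The hook tilts by about 0.04 rad because the bow rests on the eye's foot.
- **Robot and other things:** the gripper is clear of everything. By eye in the pictures, none of the other things on the bench has moved; I did not measure them again.

**What went wrong or disagreed:**
- **Fingertip height:** the shut fingertips met the bench at a TCP reading of about -25 mm, not 0. Because of this my first pinch on the crown closed above it and missed, moving nothing. I found the offset by touching the bench (up to 57 N at the wrist) and allowed for it from then on.

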